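# Start the thread of a dust-filter pot's lid and screw it home

## Task

The lid of the dust filter pot has been laid on crooked and its thread has not started. Without lifting it off, turn it backward (anticlockwise from above) until it drops a step and sits level, then screw it forward (clockwise) all the way down and hand-tight, to where it firmly stops. Leave the old cartridge, the spanner and the blue bracket where they are.

Things in the scene. Friction and masses are not known exactly. Their poses are not given: they have to be found in the camera images.
- lid: Loose grey plastic screw lid, 112 mm round, 27 mm high, 0.15 to 0.31 kg, three thread lugs inside; origin on its axis, 15 mm below lid_bar; own z up its axis. Laid crooked it leans 6 degrees; dropped, it is level within 1 degree. It must stay free to sink: clamped in the fingers it cannot drop. Turn it by an even couple on both sides of its bar, about 0.1 N m; a push on one side only may jam it.
- lid_bar (a point): Centre of the grip bar moulded across the lid's flat top: 88 mm long (own x), 16 wide (own y), 20 high; bar top 10 mm above this point, the lid's flat top 10 mm below. Own z is the lid's axis, up. Height above pot_rim: 20 to 22 mm while crooked, 19 to 22 mm dropped and level, 15 mm fully home.
- lid_pip (a point): A small raised pip, 9 x 8 x 4 mm, on the lid's flat top near its edge, 50 mm from the axis along own x of lid_bar: it tells one end of the bar from the other and shows how far the lid has turned.
- pot: Charcoal filter pot, bolted down, 152 mm in diameter on a 196 mm foot, neck 90 mm across with one right-hand thread of 7 mm pitch whose start is hidden; origin at the centre of its foot, hose port to own +x. Turned forward while crooked, the lid cross-threads and jams, leaning, 2 to 3 mm too high; turn it back again.
- pot_rim (a point): Centre of the neck's rim, 130 mm above the work surface, hidden under the lid; own z up. Backward, 25 to 110 degrees bring the drop, good for 90 degrees more. From the drop, about 320 degrees forward (and any overshoot) reach the firm stop, hand-tight at about 0.6 N m; for the last 80 degrees the lid lies on the rim, sinking no more, while the thread's slack is taken up.
- cartridge_mid (a point): Middle of the old filter cartridge, a pleated cream cylinder with black ends, 78 mm in diameter and 95 mm high, standing on the work surface beside the pot; own z along its axis. To be left alone.
- spanner_grip (a point): Grip of a loose steel spanner, 170 mm long, lying on the work surface. To be left alone.
- bracket_mid (a point): Middle of a loose flat blue printed frame, 120 x 80 x 7 mm, lying on the work surface. To be left alone.
Things that resemble listed ones, but are neither listed nor needed, are in the scene too. Several things have the shape of the lid; the one meant has the colours described above.

How it is judged (in metres and radians):
On the way:
1. the lid, turned back, has dropped a step and sits level on the start of the thread (angle between lid_bar's own z axis and vertical below 0.035 rad and z of lid_bar in the frame of pot_rim between 0.0175 and 0.0225 m), for 0.2 s.
At the end, for the whole second after the job is handed in: the lid lies level (within 0.02 rad), centred (4 mm) and down on the rim (bar centre at most 15.8 mm above it), turned tight to within about 40 degrees of its firm stop (the pip more than 4 mm to the hose-port side of the pot's axis), and at rest (angle between lid_bar's own z axis and vertical below 0.02 rad and horizontal distance between lid_bar and pot_rim below 0.004 m and z of lid_bar in the frame of pot_rim below 0.0158 m and x of lid_pip in the frame of pot_rim above 0.004 m and angular speed of lid below 0.1 rad/s); the robot touches nothing.
It fails at once if the lid is lifted off the neck (its bar centre more than 36 mm above the rim) (z of lid_bar in the frame of pot_rim above 0.036 m).
It fails at once if the lid is carried or wound clockwise, held level and high on the neck, past the side away from the hose port, without having dropped (x of lid_pip in the frame of pot_rim below -0.025 m and z of lid_bar in the frame of pot_rim above 0.0205 m and angle between lid_bar's own z axis and vertical below 0.06 rad).
It fails at once if the old cartridge is pushed away (30 mm) (distance of cartridge_mid from where it was at the start of the episode above 0.03 m).
It fails at once if the spanner is pushed away (30 mm) (distance of spanner_grip from where it was at the start of the episode above 0.03 m).
It fails at once if the bracket is pushed away (30 mm) (distance of bracket_mid from where it was at the start of the episode above 0.03 m).
It also fails if it takes over 67 s, if anything falls off the work surface, if the arm or the gripper's body presses on something with over 40 N, if the wrist force passes 120 N, or if a joint passes its speed limit or range.

## Robot

A 6-joint arm with a two-finger parallel gripper is mounted at the origin on the work surface. World frame = base frame: x ahead of the robot, y to its left, z up, the work surface at z = 0. Lengths are in mm, angles in rad, forces in N, time in s.
With the tool pointing down it reaches from about 350 to 775 mm from the base axis. Payload 7.3 kg.
Tool frame: the origin (TCP) lies midway between the tips of the shut fingers; the grasp point (between the pads) lies 19 mm behind it (bot.grip_depth is the distance from the TCP to the grasp point, in mm); z points along the fingers, x is the direction in which the jaws open and shut, and the axes are right-handed (so a half turn about z gives the same grasp; the last joint's range is limited). The gripper opens to 92 mm and grips with 3 to 60 N. Pads are 19 mm wide; open, the fingers measure 130 mm over their backs; the gripper's body (75 mm by 190 mm) begins 47 mm behind the grasp point.
Start: joints at [-1.363, 0.342, 1.524, -0, 1.275, -0.146], TCP at [181.917, -492.495, 226.741] pointing down, gripper open.
Joint ranges: [-2.53, 2.53], [-0.77, 2.02], [0.04, 2.7], [-1, 4.14], [0.28, 2.66], [-3.11, 3.11]. Speed limits (rad/s): [2.57, 2.57, 3.14, 3.14, 3.14, 3.14].

## Interface

Orientations are given as [roll, pitch, yaw] about the fixed x, y, z axes, in that order (R = Rz(yaw) Ry(pitch) Rx(roll)).
In Python, from plant import bot gives the robot as it stands. The module is installed in compiled form; this text tells all that it offers.
- The arm moves only by the shell command python3 -m inch 'ROWS'. ROWS is JSON, a list that holds one entry, the list of rows, each a list of 7 numbers: the shift along the tool's x, y, z each as a share of 0.2 m, from -1 to 1, then the turn, a rotation vector about the tool's x, y, z each as a share of 45 degrees, from -1 to 1, then the closure, from -1 (fully open) to 1 (shut), so that 0 is half open. A call has exactly 10 rows; each row is the pose to reach, as a shift and turn from the pose commanded when the call began, along the tool's axes at that moment; what a row does not reach only later rows make up. A row lasts 1/8 s, in which the tool goes at most 62.5 mm and 10.7 degrees, less where a joint would pass 70% of its speed; a pose out of reach is approached as far as the arm can. A call with a number of a shift or a turn outside -1 to 1 is refused whole. A call with a gripper value outside its range is refused whole. The fingers move at their own pace and stop on an object; the grip force is fixed at half the most. Time passes only in rows, so rows that repeat a pose let the fingers close, or fill a call up. It gives the time, the measured TCP pose, the force and the opening at its end, in the units of the state.
- bot.get_obs(): the state, without advancing time (a new reading comes with each control period).
- bot.capture(name): name is "scene" or "side" or "wrist"; returns the picture (384x512x3 uint8, red, green, blue); there is no depth.
- bot.camera_params(name): a dict with "fx", "fy", "cx", "cy" (pixels), "R" (3x3) and "t" (3): a world point X has camera coordinates R X + t; the wrist camera has in their place "T_tool_cam" (4x4, takes a point from camera to tool coordinates, whose origin is the TCP and whose axes are the tool frame's). Camera axes: x right, y down, z forward; pixel columns grow to the right and rows downward; lengths in mm; the calibration is good to about 2 mm. A picture is of the moment at which its call begins: read the wrist's pose just before it. camera_params takes no time and is no camera call.
- bot.close_job(): hands the job in, once; it reports no verdict.
The state is a dict: "time": time; "joint_positions": joint angles; "dq": joint speeds; "tau": joint torques, N m; "tool_pos": TCP position; "tcp_rot": TCP orientation; "contact_force": force on the tool from outside, world axes, zero at the start; "moment": the same for the moment, N m; "grip_width": finger opening in mm.
Only numpy, scipy, OpenCV 4.12 (cv2) and the standard library are available. Lean on these libraries where they do the work, as an engineer would, in place of code of your own. Each camera call takes 0.05 s, during which the arm holds its last target.

## Working session

There is one attempt and no reset: what is moved stays moved. The work goes in short steps, Python scripts to look and compute and a shell command to move; the robot and the scene stay as the last step left them, time stands still between calls to the robot, and variables do not carry over. Pictures are saved under pics/ and viewed, and the job is handed in when it is done.

```bash
mkdir -p pics; python3 - <<'E'
from plant import bot
import cv2
for n in ("scene","side","wrist"):
    cv2.imwrite(f"pics/{n}0.png",bot.capture(n)[:,:,::-1])
    print(n,bot.camera_params(n))
print(bot.get_obs())
E
```

```text
scene {'fx': 464.2665384822762, 'fy': 464.2665384822762, 'cx': 254.6982733021844, 'cy': 192.62354049147046, 'R': array([[-0.78865567,  0.61448572, -0.02072503],
       [ 0.43114023,  0.52868212, -0.73117256],
       [-0.43833815, -0.58557878, -0.68187767]]), 't': array([ 456.91093668, -141.15501213, 1732.46338536])}
side {'fx': 462.2527062739702, 'fy': 462.2527062739702, 'cx': 250.40774766085121, 'cy': 188.97036031751367, 'R': array([[ 0.99884688, -0.04651204,  0.01189691],
       [-0.01390625, -0.51747923, -0.85558276],
       [ 0.0459513 ,  0.85443073, -0.51752933]]), 't': array([-541.98749611,  104.90266015, 1210.84947215])}
wrist {'fx': 277.52078040270504, 'fy': 277.52078040270504, 'cx': 252.75248327900425, 'cy': 192.08748857434796, 'T_tool_cam': array([[ 9.99999630e-01,  7.00383658e-04, -4.98717034e-04,
        -6.33969023e-01],
       [-5.29403388e-04,  9.58611723e-01,  2.84716148e-01,
        -7.63244855e+01],
       [ 6.77486532e-04, -2.84715779e-01,  9.58611739e-01,
        -1.58406476e+02],
       [ 0.00000000e+00,  0.00000000e+00,  0.00000000e+00,
         1.00000000e+00]])}
{'time': 0.15, 'joint_positions': array([-1.36300800e+00,  3.42581884e-01,  1.52476078e+00, -1.81216277e-05,
        1.27538386e+00, -1.46039554e-01]), 'dq': array([ 0.00036838, -0.00101639, -0.00258711,  0.00016567, -0.00049386,
        0.0003368 ]), 'tau': array([ 1.16497366e-03, -4.31470764e+01, -2.44353265e+01,  7.17786583e-02,
        5.37677575e-02, -8.29706710e-05]), 'tool_pos': array([ 181.84475138, -492.19838284,  226.20748565]), 'tcp_rot': array([-3.14144480e+00,  1.12432575e-03, -1.21696308e+00]), 'contact_force': array([ 0.2792008 ,  0.85259744, -0.41706457]), 'moment': array([-0.02105809, -0.01388659, -0.01583455]), 'grip_width': 91.81782436128559}
```

View pics/scene0.png

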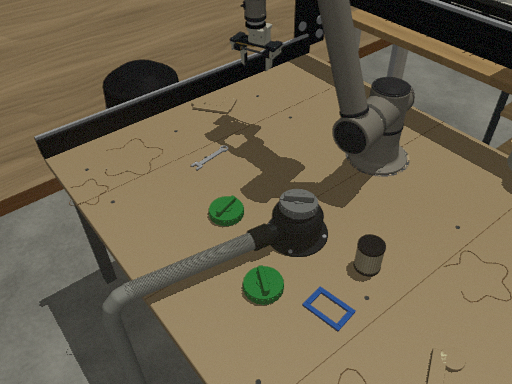

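View pics/side0.png

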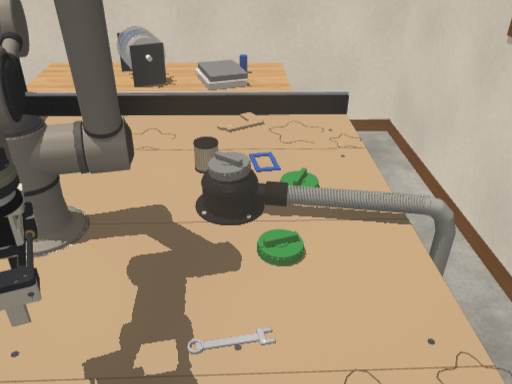

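View pics/wrist0.png

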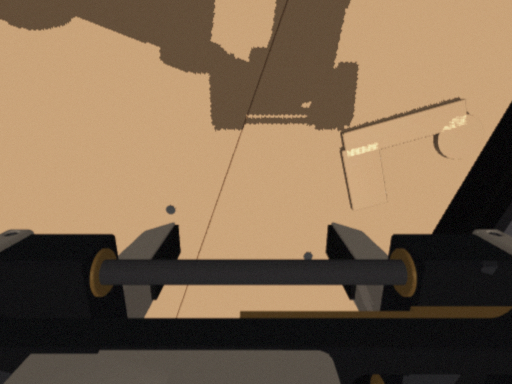

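The lid-shaped things in the scene view are the grey one on the pot at (298,203), a green one at (226,210) and a green one at (263,285). The description says grey, so it is the one on the pot. The hose leaves the pot toward +x. I'll check it in a close crop.

```bash
python3 - <<'E'
import cv2,numpy as np
a=cv2.imread("pics/scene0.png")[175:265,250:350]; b=cv2.imread("pics/side0.png")[135:225,185:285]
cv2.imwrite("pics/crop0.png",np.vstack([cv2.resize(np.hstack([a,b]),None,fx=4,fy=4,interpolation=cv2.INTER_CUBIC)]))
E
cat > h.py <<'E'
import numpy as np
from plant import bot
from scipy.spatial.transform import Rotation as Ro
def ray(name,uv,obs=None):
    p=bot.camera_params(name)
    d=np.array([(uv[0]-p['cx'])/p['fx'],(uv[1]-p['cy'])/p['fy'],1.])
    if name!='wrist':
        R=p['R'];return -R.T@p['t'],R.T@d
    o=obs or bot.get_obs();T=p['T_tool_cam'];R=Ro.from_euler('xyz',o['tcp_rot']).as_matrix()
    return R@T[:3,3]+o['tool_pos'],R@T[:3,:3]@d
def atz(name,uv,z,obs=None):
    o,d=ray(name,uv,obs);return o+d*(z-o[2])/d[2]
def proj(name,X,obs=None):
    p=bot.camera_params(name);X=np.asarray(X,float)
    if name!='wrist': c=p['R']@X+p['t']
    else:
        o=obs or bot.get_obs();T=p['T_tool_cam'];R=Ro.from_euler('xyz',o['tcp_rot']).as_matrix()
        c=T[:3,:3].T@(R.T@(X-o['tool_pos'])-T[:3,3])
    return np.array([p['fx']*c[0]/c[2]+p['cx'],p['fy']*c[1]/c[2]+p['cy']])
def tri(obsl):
    A=np.zeros((3,3));b=np.zeros(3)
    for n,uv in obsl:
        o,d=ray(n,uv);d/=np.linalg.norm(d);M=np.eye(3)-np.outer(d,d);A+=M;b+=M@o
    return np.linalg.solve(A,b)
E
```

```text
(no output)
```

View pics/crop0.png

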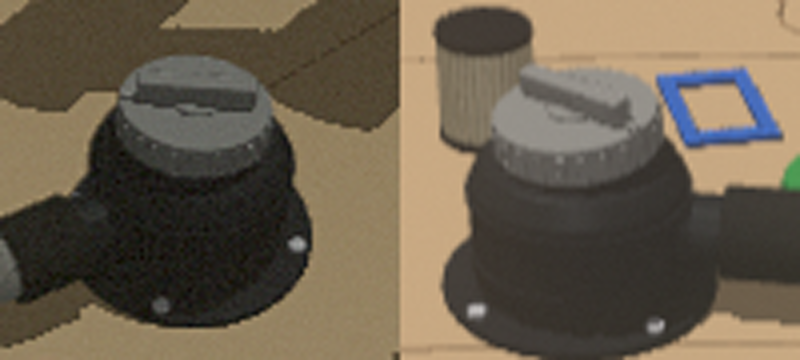

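```bash
python3 - <<'E'
from h import *
print(tri([('scene',(299.2,195.8)),('side',(229.2,156.2))]))
for n,l in (('scene',[(284.3,194.5),(313.8,197.2)]),('side',[(216.5,153),(242,161)])):
    P=[atz(n,u,161) for u in l];print(n,P,(P[0]+P[1])/2,np.linalg.norm(P[1]-P[0]),np.degrees(np.arctan2(*(P[1]-P[0])[1::-1])))
# pot foot bolts / foot center z~0
print(atz('side',(230,204),0))
E
```

```text
[488.97728554 100.92290358 155.97919463]
scene [array([523.120147  ,  73.37811351, 161.        ]), array([464.64540372, 135.71635523, 161.        ])] [493.88277536 104.54723437 161.        ] 85.47135182773398 133.1683530056399
side [array([454.55724614, 111.30357101, 161.        ]), array([521.69598259,  63.49557487, 161.        ])] [488.12661437  87.39957294 161.        ] 82.42095865323297 -35.45381970277128
[489.03722631 106.37472187   0.        ]
```

The crop confirms the grey lid on the pot, leaning, with a bar at about -40° or 140°. The pot axis is near (490,100), which is within reach. The bar measures about 85 mm long, against the 88 mm given. Next I move the wrist camera over it.

```bash
python3 -m inch '[[[-0.2,-0.2,-0.15,0,0,0,-0.3],[-0.4,-0.44,-0.2,0,0,0,-0.3],[-0.6,-0.66,-0.2,0,0,0,-0.3],[-0.8,-0.88,-0.2,0,0,0,-0.3],[-0.95,-1,-0.2,0,0,0,-0.3],[-0.95,-1,-0.2,0,0,0,-0.3],[-0.95,-1,-0.2,0,0,0,-0.3],[-0.95,-1,-0.2,0,0,0,-0.3],[-0.95,-1,-0.2,0,0,0,-0.3],[-0.95,-1,-0.2,0,0,0,-0.3]]]'
```

```text
time: 1.4
tool_pos: [303.5, -245.4, 266.6]
tcp_rot: [3.141, 0.0, -1.218]
contact_force: [0.5, 0.7, -0.0]
grip_width: 59.6
```

```bash
python3 -m inch '[[[-0.2,-0.22,0,0,0,0,-0.3],[-0.4,-0.44,0,0,0,0,-0.3],[-0.6,-0.66,0,0,0,0,-0.3],[-0.8,-0.88,0,0,0,0,-0.3],[-0.95,-1,0,0,0,0,-0.3],[-0.95,-1,0,0,0,0,-0.3],[-0.95,-1,0,0,0,0,-0.3],[-0.95,-1,0,0,0,0,-0.3],[-0.95,-1,0,0,0,0,-0.3],[-0.95,-1,0,0,0,0,-0.3]]]'; python3 - <<'E'
from h import *
o=bot.get_obs();print(o['joint_positions'],o['tool_pos'])
R=Ro.from_euler('xyz',o['tcp_rot']).as_matrix()
print(R.T@(np.array([490,100,270])-o['tool_pos'])/200)
E
```

```text
time: 2.65
tool_pos: [425.4, 2.0, 266.8]
tcp_rot: [-3.141, -0.0, -1.218]
contact_force: [0.0, 0.5, 0.7]
grip_width: 59.8
[-1.75808436e-01  1.24191363e-01  1.70049607e+00 -8.85129108e-05
  1.31671623e+00  1.04242352e+00] [425.42242429   1.99535131 266.76603917]
[-0.34837384 -0.47224459 -0.01617209]
```

```bash
python3 -m inch '[[[-0.2,-0.26,0,0,0,0,-0.3],[-0.35,-0.47,0,0,0,0.2,-0.3],[-0.35,-0.47,0,0,0,0.4,-0.3],[-0.35,-0.47,0,0,0,0.45,-0.3],[-0.35,-0.47,0,0,0,0.45,-0.3],[-0.35,-0.47,0,0,0,0.45,-0.3],[-0.35,-0.47,0,0,0,0.45,-0.3],[-0.35,-0.47,0,0,0,0.45,-0.3],[-0.35,-0.47,0,0,0,0.45,-0.3],[-0.35,-0.47,0,0,0,0.45,-0.3]]]'; python3 - <<'E'
from h import *
import cv2
o=bot.get_obs();print(o)
im=bot.capture('wrist')[:,:,::-1];cv2.imwrite('pics/w1.png',im)
for X in ([490,100,145],[490,100,161]):print(proj('wrist',X,o))
E
```

```text
time: 3.9
tool_pos: [489.4, 100.8, 266.7]
tcp_rot: [3.142, -0.0, -1.57]
contact_force: [-0.8, 0.4, -0.5]
grip_width: 59.7
{'time': 3.9, 'joint_positions': array([ 4.96289274e-02,  2.65678045e-01,  1.52054232e+00, -1.03023926e-04,
        1.35538777e+00,  1.62002701e+00]), 'dq': array([ 0.00023609, -0.00071183, -0.0007512 , -0.00071656, -0.00052741,
        0.00156631]), 'tau': array([-1.51797297e-02, -3.99917650e+01, -2.53687638e+01,  3.07563914e-02,
       -8.28414503e-02, -1.23253692e-03]), 'tool_pos': array([489.39421381, 100.77020269, 266.68969063]), 'tcp_rot': array([ 3.14158214e+00, -1.01282928e-04, -1.57037606e+00]), 'contact_force': array([-0.82556084,  0.44816218, -0.45755017]), 'moment': array([0.0993246 , 0.05632762, 0.00526746]), 'grip_width': 59.653211642473295}
[253.96179055 185.00324305]
[254.01822658 189.21455786]
```

View pics/w1.png

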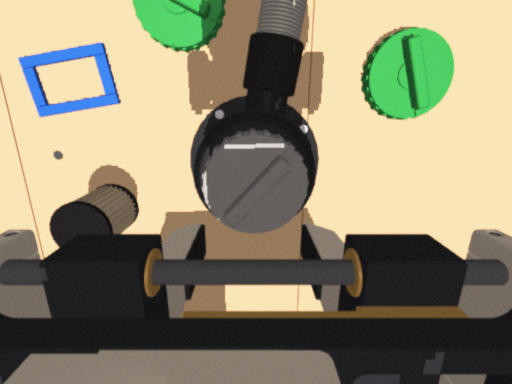

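```bash
python3 - <<'E'
import cv2,numpy as np
a=cv2.imread("pics/w1.png")[90:240,185:325].astype(float)
a=255*(np.clip(a/140,0,1))**0.7
cv2.imwrite("pics/w1c.png",cv2.resize(a.astype('uint8'),None,fx=4,fy=4,interpolation=cv2.INTER_CUBIC))
E
```

```text
(no output)
```

View pics/w1c.png

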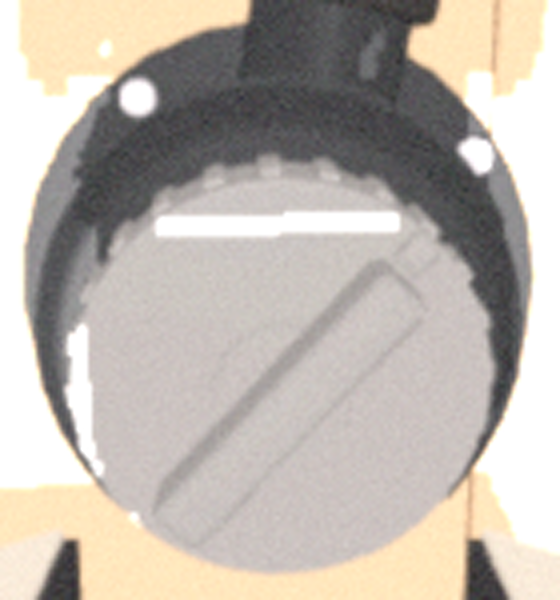

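```bash
python3 - <<'E'
from h import *
f=lambda u,v:(185+u/4,90+v/4)
a=atz('wrist',f(405,285),161);b=atz('wrist',f(180,523),161)
print(a,b,(a+b)/2,np.linalg.norm(a-b),np.degrees(np.arctan2(*(a-b)[1::-1])))
print('pip',atz('wrist',f(417,258),145))
# foot bolts & foot extremes z~8
l=atz('wrist',f(22,280),5);r=atz('wrist',f(533,280),5);print('foot',l,r,(l+r)/2,np.linalg.norm(l-r))
l=atz('wrist',f(82,380),143);r=atz('wrist',f(493,380),143);print('lid',l,r,(l+r)/2,np.linalg.norm(l-r))
c=(0,0)
l=atz('wrist',f(280,178),141);r=atz('wrist',f(280,573),141);print('lid',l,r,(l+r)/2,np.linalg.norm(l-r))
E
```

```text
[517.99915144  69.10184075 161.        ] [456.39185424 124.54009493 161.        ] [487.19550284  96.82096784 161.        ] 82.87858043741885 -41.98294066391291
pip [522.02001497  64.36786704 145.        ]
foot [491.68029716 196.43575868   5.        ] [491.88508368   1.39543474   5.        ] [491.78269042  98.91559671   5.        ] 195.04043144924952
lid [489.4226626  151.01574291 143.        ] [489.54334061  42.87716197 143.        ] [489.48300161  96.94645244 143.        ] 108.13864826765641
lid [541.53792319  99.06677971 141.        ] [433.12742234  98.71612752 141.        ] [487.33267276  98.89145361 141.        ] 108.41106794376324
```

The lid's pip is at the upper right (wrist pixel ~(289,155)), which in world terms is toward +x,-y, so the bar is at about -43°. The pot axis is at about (489.5, 98). The tool yaw of -90° already puts each finger diagonally behind the bar, so I descend with the fingers straddling it.

```bash
python3 -m inch '[[[0.014,0,0.15,0,0,0,-0.3],[0.014,0,0.3,0,0,0,-0.3],[0.014,0,0.42,0,0,0,-0.3],[0.014,0,0.5,0,0,0,-0.3],[0.014,0,0.54,0,0,0,-0.3],[0.014,0,0.56,0,0,0,-0.3],[0.014,0,0.58,0,0,0,-0.3],[0.014,0,0.58,0,0,0,-0.3],[0.014,0,0.58,0,0,0,-0.3],[0.014,0,0.58,0,0,0,-0.3]]]'; python3 - <<'E'
from h import *
import cv2
o=bot.get_obs();print(o['contact_force'],o['moment'])
a=bot.capture('side')[110:230,160:300,::-1];b=bot.capture('wrist')[:,:,::-1][60:300,116:396]
cv2.imwrite('pics/s2.png',np.hstack([cv2.resize(a,(400,343)),cv2.resize(b,(400,343))]))
E
```

```text
time: 5.2
tool_pos: [489.6, 98.0, 151.0]
tcp_rot: [-3.141, -0.0, -1.57]
contact_force: [-0.6, -0.3, 0.3]
grip_width: 59.5
[-0.57426358 -0.26140816  0.27297664] [ 0.02169131 -0.00598265  0.0122061 ]
```

View pics/s2.png

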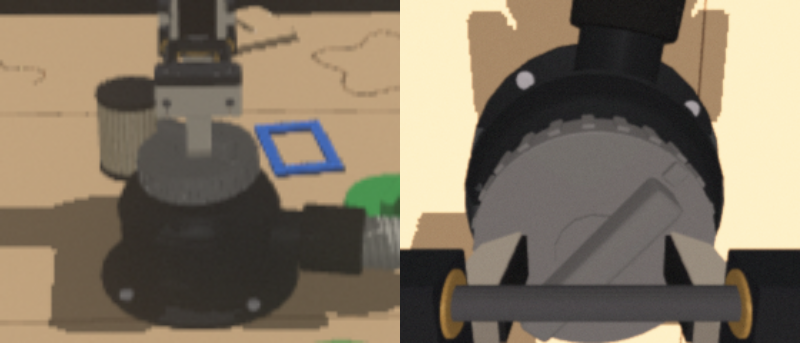

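Fingers straddle the bar with no contact. Now I turn backward (anticlockwise).

```bash
python3 -m inch '[[[0,0,0,0,0,-0.12,-0.3],[0,0,0,0,0,-0.24,-0.3],[0,0,0,0,0,-0.35,-0.3],[0,0,0,0,0,-0.45,-0.3],[0,0,0,0,0,-0.55,-0.3],[0,0,0,0,0,-0.65,-0.3],[0,0,0,0,0,-0.75,-0.3],[0,0,0,0,0,-0.85,-0.3],[0,0,0,0,0,-0.95,-0.3],[0,0,0,0,0,-1,-0.3]]]'; cat > look.py <<'E'
import sys;from h import *
import cv2
o=bot.get_obs();print(o['tool_pos'],o['tcp_rot'],o['contact_force'],o['moment'])
b=bot.capture('wrist')[:,:,::-1];a=bot.capture('side')[110:230,160:300,::-1];
cv2.imwrite(f'pics/{sys.argv[1]}_raw.png',b)
b=b[60:300,116:396]
cv2.imwrite(f'pics/{sys.argv[1]}.png',np.hstack([cv2.resize(a,(400,343)),cv2.resize(b,(400,343))]))
E
python3 look.py s3
```

```text
time: 6.55
tool_pos: [488.9, 96.7, 151.1]
tcp_rot: [3.139, -0.001, -0.784]
contact_force: [-3.5, -6.6, 5.0]
grip_width: 59.4
[488.92536975  96.66721602 151.09991157] [ 3.13932864e+00 -9.16094550e-04 -7.84054260e-01] [-3.53493351 -6.59094161  5.01566747] [-1.1237829   0.47562586 -0.38655305]
```

View pics/s3.png

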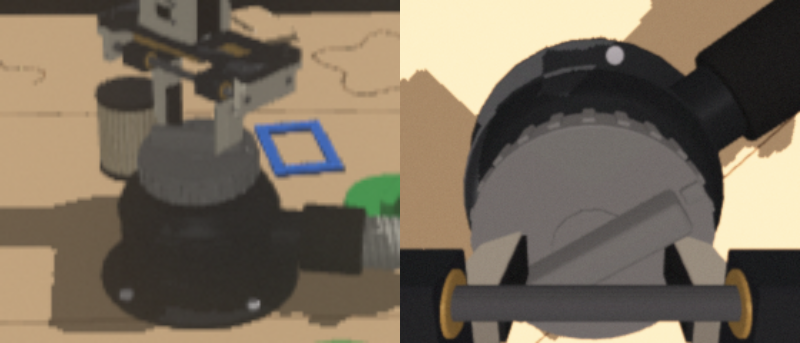

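It's turning (lid about 30° so far). There is some side load of 7 N and 5 N vertical, so I shift slightly to even the couple and rise 2 mm.

```bash
python3 -m inch '[[[0.003,0.009,-0.01,0,0,0,-0.3],[0.003,0.009,-0.01,0,0,-0.1,-0.3],[0.003,0.009,-0.01,0,0,-0.2,-0.3],[0.003,0.009,-0.01,0,0,-0.3,-0.3],[0.003,0.009,-0.01,0,0,-0.4,-0.3],[0.003,0.009,-0.01,0,0,-0.45,-0.3],[0.003,0.009,-0.01,0,0,-0.5,-0.3],[0.003,0.009,-0.01,0,0,-0.55,-0.3],[0.003,0.009,-0.01,0,0,-0.6,-0.3],[0.003,0.009,-0.01,0,0,-0.65,-0.3]]]'
python3 look.py s4
```

```text
time: 7.9
tool_pos: [489.4, 96.7, 153.1]
tcp_rot: [-3.14, -0.002, -0.274]
contact_force: [2.7, 1.4, -0.2]
grip_width: 59.6
[489.43843807  96.74462114 153.1306615 ] [-3.14012284e+00 -1.96184314e-03 -2.73514076e-01] [ 2.70145218  1.36807804 -0.17649637] [ 0.21530502 -0.37072651 -0.1314716 ]
```

View pics/s4.png

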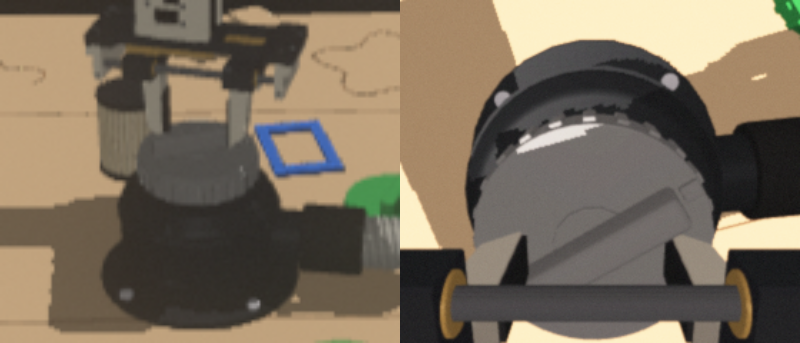

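```bash
python3 - <<'E'
import cv2,numpy as np
r=[]
for n in ('s2','s3','s4'):
    a=cv2.imread(f"pics/{n}.png")[90:230,110:290].astype(float)
    a=255*np.clip(a/170,0,1)**0.6
    r.append(cv2.resize(a.astype('uint8'),(264,205)))
w=[]
for n in ('s3','s4'):
    a=cv2.imread(f"pics/{n}_raw.png")[120:300,150:360].astype(float)
    w.append(cv2.resize((255*np.clip(a/150,0,1)**0.6).astype('uint8'),(396,340)))
cv2.imwrite("pics/cmp.png",np.vstack([np.hstack(r),np.hstack(w)]))
E
```

```text
(no output)
```

View pics/cmp.png

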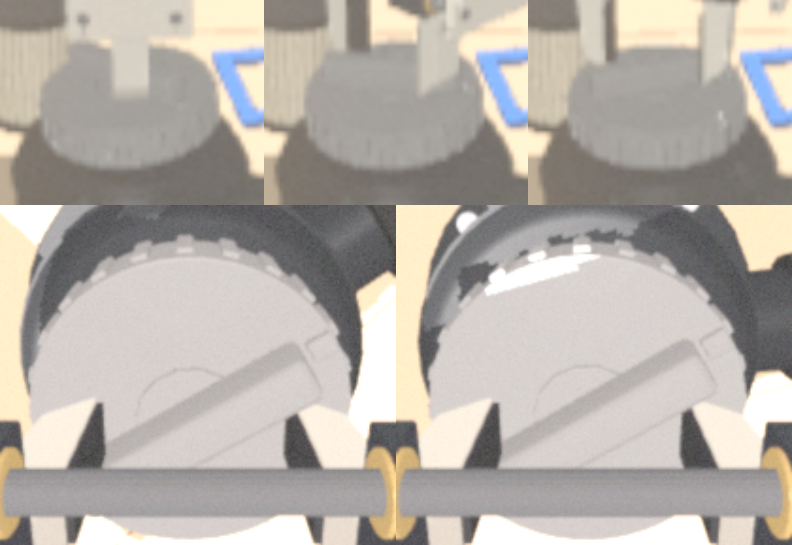

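```bash
python3 - <<'E'
from h import *
f=lambda x,y,x0:((x-x0)/1.886+150,(y-205)/1.886+120)
o=bot.get_obs()
a=atz('wrist',f(500,462,396),161,o);b=atz('wrist',f(697,357,396),161,o);print(a,b,np.degrees(np.arctan2(*(b-a)[1::-1])))
print('pip',atz('wrist',f(711,340,396),145,o))
E
```

```text
[458.29008566  96.90938007 161.        ] [526.97050555 114.52262183 161.        ] 14.383647146847892
pip [534.63629522 113.06098886 145.        ]
```

```bash
python3 -m inch '[[[0.002,-0.002,0,0,0,-0.1,-0.3],[0.002,-0.002,0,0,0,-0.2,-0.3],[0.002,-0.002,0,0,0,-0.3,-0.3],[0.002,-0.002,0,0,0,-0.4,-0.3],[0.002,-0.002,0,0,0,-0.5,-0.3],[0.002,-0.002,0,0,0,-0.6,-0.3],[0.002,-0.002,0,0,0,-0.7,-0.3],[0.002,-0.002,0,0,0,-0.8,-0.3],[0.002,-0.002,0,0,0,-0.9,-0.3],[0.002,-0.002,0,0,0,-0.95,-0.3]]]'
python3 look.py s5
```

```text
time: 9.25
tool_pos: [489.8, 97.4, 153.3]
tcp_rot: [-3.141, -0.003, 0.472]
contact_force: [1.9, 4.4, 1.9]
grip_width: 59.3
[489.84099266  97.3989239  153.29844366] [-3.14116701e+00 -2.73292876e-03  4.71819519e-01] [1.89073527 4.43075579 1.90765215] [ 0.68776047 -0.43231685 -0.29379186]
```

```bash
python3 - <<'E'
import cv2,numpy as np
r=[]
for n in ('s2','s4','s5'):
    a=cv2.imread(f"pics/{n}.png")[90:230,110:290].astype(float)
    a=255*np.clip(a/170,0,1)**0.6
    r.append(cv2.resize(a.astype('uint8'),(264,205)))
w=[]
for n in ('s4','s5'):
    a=cv2.imread(f"pics/{n}_raw.png")[120:300,150:360].astype(float)
    w.append(cv2.resize((255*np.clip(a/150,0,1)**0.6).astype('uint8'),(396,340)))
cv2.imwrite("pics/cmp2.png",np.vstack([np.hstack(r),np.hstack(w)]))
E
```

```text
(no output)
```

View pics/cmp2.png

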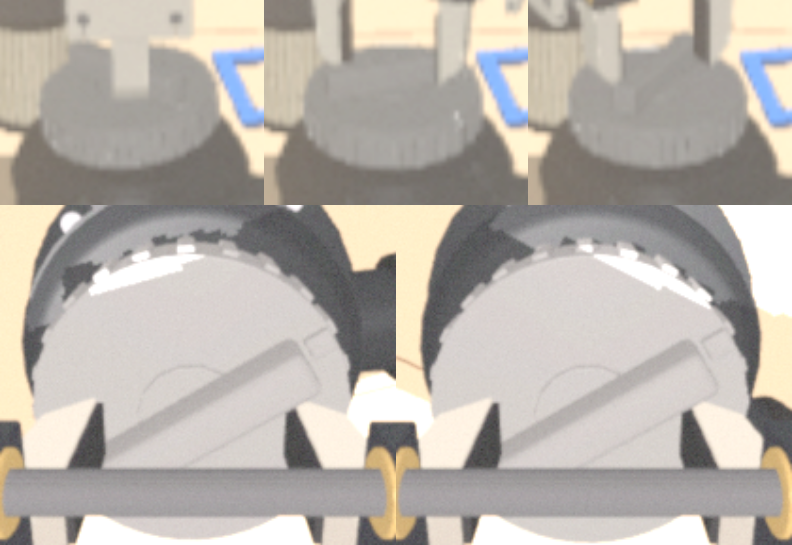

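```bash
python3 -m inch '[[[0,-0.002,0,0,0,-0.1,-0.3],[0,-0.002,0,0,0,-0.2,-0.3],[0,-0.002,0,0,0,-0.2,-0.3],[0,-0.002,0,0,0,-0.1,-0.3],[0,-0.002,0,0,0,0.05,-0.3],[0,-0.002,-0.1,0,0,0.05,-0.3],[0,-0.002,-0.3,0,0,0.05,-0.3],[0,-0.002,-0.45,0,0,0.05,-0.3],[0,-0.002,-0.5,0,0,0.05,-0.3],[0,-0.002,-0.5,0,0,0.05,-0.3]]]'
python3 - <<'E'
from h import *
import cv2
o=bot.get_obs();print(o['tool_pos'],o['tcp_rot'],o['joint_positions'])
w=bot.capture('wrist')[:,:,::-1];a=bot.capture('side')[:,:,::-1]
cv2.imwrite('pics/w6.png',w);cv2.imwrite('pics/side6.png',a)
n=lambda a:(255*np.clip(a/150.,0,1)**0.6).astype('uint8')
s0=cv2.imread('pics/side0.png')
cv2.imwrite('pics/c6.png',np.hstack([np.vstack([cv2.resize(n(x[140:220,185:275]),(360,300),interpolation=cv2.INTER_CUBIC) for x in (s0,a)]),cv2.resize(n(w[100:250,175:335]),(440,600)[:2] if 0 else (440,412),interpolation=cv2.INTER_CUBIC)[:, :] if 0 else np.vstack([cv2.resize(n(w[100:250,175:335]),(440,412)),np.zeros((188,440,3),'uint8')])]))
E
```

```text
time: 10.6
tool_pos: [488.6, 96.7, 252.3]
tcp_rot: [3.141, 0.001, 0.432]
contact_force: [-0.1, 0.2, -0.0]
grip_width: 59.8
[488.59827985  96.70744321 252.27027504] [3.14134562e+00 6.54480977e-04 4.31545975e-01] [ 4.17132593e-02  2.72993112e-01  1.55070793e+00 -4.92840859e-04
  1.31840314e+00 -3.89709601e-01]
```

View pics/c6.png

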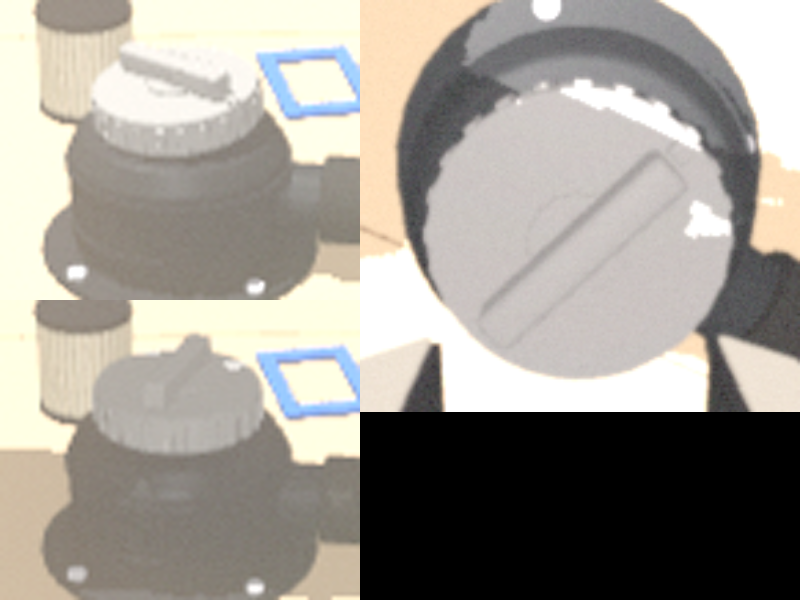

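The picture shows the lid now level: in the side view its ellipse is horizontal, where before its right side was raised. It has turned back by about 110°, which covers the whole drop range.

```bash
python3 -m inch '[[[0,0,0,0,0,-0.2,-0.3],[0,0,0,0,0,-0.4,-0.3],[0,0,0,0,0,-0.6,-0.3],[0,0,0,0,0,-0.8,-0.3],[0,0,0,0,0,-1,-0.3],[0,0,0,0,0,-1,-0.3],[0,0,0,0,0,-1,-0.3],[0,0,0,0,0,-1,-0.3],[0,0,0,0,0,-1,-0.3],[0,0,0,0,0,-1,-0.3]]]'
python3 - <<'E'
from h import *
import cv2
f=lambda x,y:((x-360)/2.75+175,y/2.75+100)
o={'tool_pos':np.array([488.6,96.7,252.27]),'tcp_rot':[3.1413,0.0007,0.4315]}
a=atz('wrist',f(500,325),160,o);b=atz('wrist',f(672,170),160,o);print(a,b,(a+b)/2,np.degrees(np.arctan2(*(b-a)[1::-1])))
l=atz('wrist',f(428,230),140,o);r=atz('wrist',f(733,230),140,o);print((l+r)/2,np.linalg.norm(l-r))
l=atz('wrist',f(580,85),140,o);r=atz('wrist',f(580,377),140,o);print((l+r)/2,np.linalg.norm(l-r))
o=bot.get_obs();print(o['tcp_rot'],o['tool_pos'])
w=bot.capture('wrist')[:,:,::-1]
n=lambda a:(255*np.clip(a/150.,0,1)**0.6).astype('uint8')
cv2.imwrite('pics/w7.png',cv2.resize(n(w[90:250,175:335]),(600,600),interpolation=cv2.INTER_CUBIC))
E
```

```text
time: 11.95
tool_pos: [488.9, 96.9, 252.7]
tcp_rot: [3.141, 0.0, 1.217]
contact_force: [-0.0, -0.6, 0.4]
grip_width: 59.7
[474.67740943  65.10850095 160.        ] [504.78181907 139.7956517  160.        ] [489.72961425 102.45207633 160.        ] 68.04694353324716
[488.25615744 103.66969433 140.        ] 111.84217094395517
[489.56867061 100.40186977 140.        ] 111.15525839279046
[3.14144300e+00 3.28106860e-05 1.21723891e+00] [488.8889237   96.90977096 252.72761541]
```

View pics/w7.png

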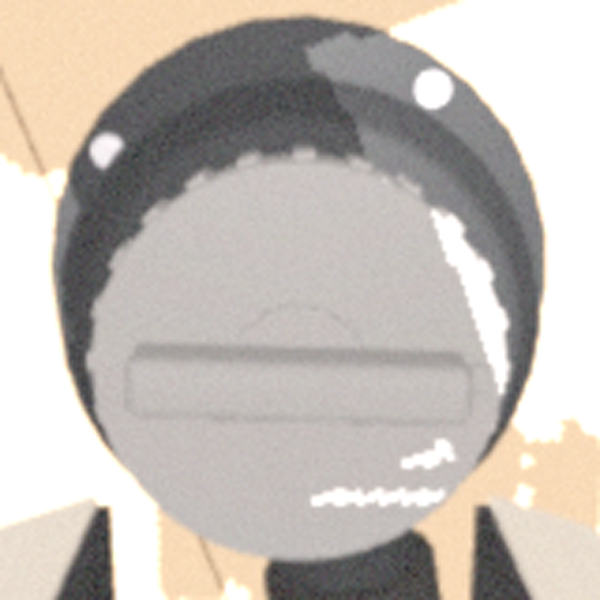

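```bash
python3 - <<'E'
from h import *
f=lambda x,y:(x/3.75+175,y/3.75+90)
o=bot.get_obs()
a=atz('wrist',f(128,388),160,o);b=atz('wrist',f(470,392),160,o);print((a+b)/2,np.linalg.norm(a-b),np.degrees(np.arctan2(*(b-a)[1::-1])))
l=atz('wrist',f(90,360),140,o);r=atz('wrist',f(505,360),140,o);print((l+r)/2)
l=atz('wrist',f(300,155),140,o);r=atz('wrist',f(300,562),140,o);print((l+r)/2)
l=atz('wrist',f(54,250),4,o);r=atz('wrist',f(545,250),4,o);print((l+r)/2)
R=Ro.from_euler('xyz',o['tcp_rot']).as_matrix();print(R)
E
```

```text
[488.17395664  99.44152147 160.        ] 86.2855853708109 69.06641859327512
[485.8538581   99.99832477 140.        ]
[488.78846209  99.63459142 140.        ]
[479.28485863 104.15345801   4.        ]
[[ 3.46117997e-01  9.38190984e-01  1.01461217e-04]
 [ 9.38190988e-01 -3.46117990e-01 -7.86832472e-05]
 [-3.87023607e-05  1.22423687e-04 -9.99999992e-01]]
```

```bash
python3 -m inch '[[[0.01,-0.002,0,0,0,-0.25,-0.3],[0.01,-0.002,0,0,0,-0.5,-0.3],[0.01,-0.002,0.05,0,0,-0.75,-0.3],[0.01,-0.002,0.15,0,0,-1,-0.3],[0.01,-0.002,0.28,0,0,-1,-0.3],[0.01,-0.002,0.38,0,0,-1,-0.3],[0.01,-0.002,0.46,0,0,-1,-0.3],[0.01,-0.002,0.5,0,0,-1,-0.3],[0.01,-0.002,0.53,0,0,-1,-0.3],[0.01,-0.002,0.53,0,0,-1,-0.3]]]'
python3 -m inch '[[[0,0,0,0,0,0.12,-0.3],[0,0,0,0,0,0.24,-0.3],[0,0,0,0,0,0.35,-0.3],[0,0,0,0,0,0.45,-0.3],[0,0,0,0,0,0.55,-0.3],[0,0,0,0,0,0.65,-0.3],[0,0,0,0,0,0.75,-0.3],[0,0,0,0,0,0.85,-0.3],[0,0,0,0,0,0.95,-0.3],[0,0,0,0,0,1,-0.3]]]'
python3 look.py s8
```

```text
time: 13.25
tool_pos: [489.2, 99.0, 146.7]
tcp_rot: [-3.142, 0.0, 2.003]
contact_force: [-0.2, 0.1, -0.4]
grip_width: 59.9
time: 14.5
tool_pos: [489.5, 98.9, 147.3]
tcp_rot: [3.141, -0.0, 1.216]
contact_force: [-0.3, -0.5, -0.1]
grip_width: 59.6
[489.50548722  98.94811503 147.27923281] [ 3.14054571e+00 -3.12192515e-04  1.21607736e+00] [-0.29884868 -0.52860439 -0.09454095] [ 0.08363785 -0.14730931  0.02427176]
```

View pics/s8.png

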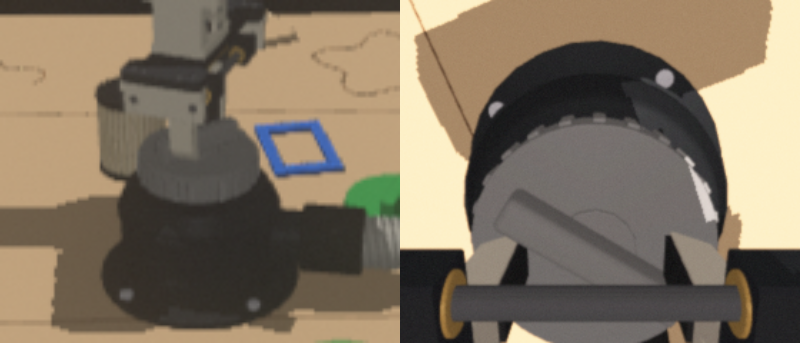

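Balanced forward turning, with nearly zero side force. Continuing clockwise.

```bash
python3 -m inch '[[[0,0,0,0,0,0.12,-0.3],[0,0,0,0,0,0.24,-0.3],[0,0,0,0,0,0.35,-0.3],[0,0,0,0,0,0.45,-0.3],[0,0,0,0,0,0.55,-0.3],[0,0,0,0,0,0.65,-0.3],[0,0,0,0,0,0.75,-0.3],[0,0,0,0,0,0.85,-0.3],[0,0,0,0,0,0.95,-0.3],[0,0,0,0,0,1,-0.3]]]'
python3 -m inch '[[[0,0,0.004,0,0,0.12,-0.3],[0,0,0.004,0,0,0.24,-0.3],[0,0,0.004,0,0,0.35,-0.3],[0,0,0.004,0,0,0.45,-0.3],[0,0,0.004,0,0,0.55,-0.3],[0,0,0.004,0,0,0.65,-0.3],[0,0,0.004,0,0,0.75,-0.3],[0,0,0.004,0,0,0.85,-0.3],[0,0,0.004,0,0,0.95,-0.3],[0,0,0.004,0,0,1,-0.3]]]'
python3 look.py s9
```

```text
time: 15.85
tool_pos: [489.4, 98.9, 147.1]
tcp_rot: [3.141, -0.001, 0.432]
contact_force: [0.5, 0.5, -0.9]
grip_width: 59.5
time: 17.1
tool_pos: [489.4, 98.9, 146.3]
tcp_rot: [-3.141, -0.001, -0.354]
contact_force: [0.5, -0.7, -1.0]
grip_width: 59.5
[489.38542315  98.91485086 146.2643184 ] [-3.14145919e+00 -6.56437950e-04 -3.53768472e-01] [ 0.47982166 -0.67761452 -0.98869356] [ 0.0570021  -0.04660218  0.03739914]
```

View pics/s9.png

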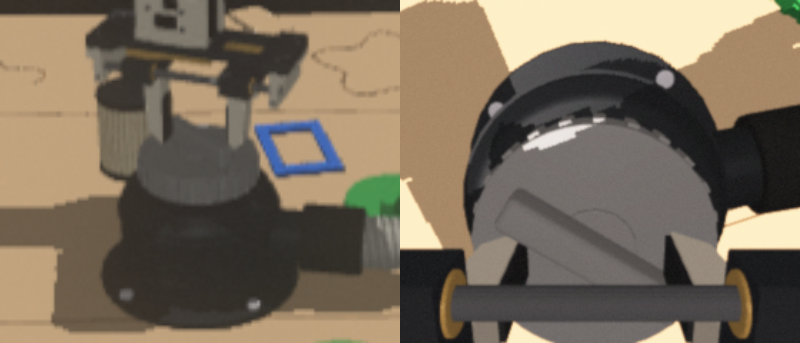

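The lid stays level and turns freely (pip side now at about -50°). Continuing.

```bash
python3 -m inch '[[[0,0,0.004,0,0,0.12,-0.3],[0,0,0.004,0,0,0.24,-0.3],[0,0,0.004,0,0,0.35,-0.3],[0,0,0.004,0,0,0.45,-0.3],[0,0,0.004,0,0,0.55,-0.3],[0,0,0.004,0,0,0.65,-0.3],[0,0,0.004,0,0,0.75,-0.3],[0,0,0.004,0,0,0.85,-0.3],[0,0,0.004,0,0,0.95,-0.3],[0,0,0.004,0,0,1,-0.3]]]'
python3 -m inch '[[[0,0,0.004,0,0,0.12,-0.3],[0,0,0.004,0,0,0.24,-0.3],[0,0,0.004,0,0,0.35,-0.3],[0,0,0.004,0,0,0.45,-0.3],[0,0,0.004,0,0,0.55,-0.3],[0,0,0.004,0,0,0.65,-0.3],[0,0,0.004,0,0,0.75,-0.3],[0,0,0.004,0,0,0.85,-0.3],[0,0,0.004,0,0,0.95,-0.3],[0,0,0.004,0,0,1,-0.3]]]'
python3 look.py s10
```

```text
time: 18.45
tool_pos: [489.3, 98.9, 145.3]
tcp_rot: [-3.141, -0.0, -1.139]
contact_force: [-0.9, 0.3, -1.6]
grip_width: 59.8
time: 19.7
tool_pos: [489.3, 98.9, 144.5]
tcp_rot: [-3.141, 0.0, -1.924]
contact_force: [0.3, 0.7, -0.7]
grip_width: 59.6
[489.30112438  98.91374358 144.52315592] [-3.14117969e+00  2.79003195e-05 -1.92391146e+00] [ 0.26225861  0.74974091 -0.74648279] [ 0.10246189  0.01253702 -0.00025846]
```

View pics/s10.png

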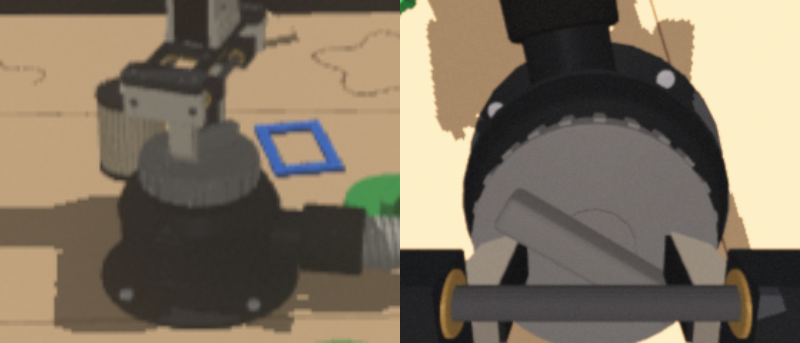

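```bash
python3 -m inch '[[[0,0,0.003,0,0,0.12,-0.3],[0,0,0.003,0,0,0.24,-0.3],[0,0,0.003,0,0,0.35,-0.3],[0,0,0.003,0,0,0.45,-0.3],[0,0,0.003,0,0,0.55,-0.3],[0,0,0.003,0,0,0.65,-0.3],[0,0,0.003,0,0,0.75,-0.3],[0,0,0.003,0,0,0.85,-0.3],[0,0,0.003,0,0,0.95,-0.3],[0,0,0.003,0,0,1,-0.3]]]'
python3 -m inch '[[[0,0,0,0,0,-0.1,-0.3],[0,0,-0.05,0,0,-0.1,-0.3],[0,0,-0.15,0,0,-0.1,-0.3],[0,0,-0.25,0,0,-0.2,-0.3],[0,0,-0.25,0,0,-0.4,-0.3],[0,0,-0.25,0,0,-0.6,-0.3],[0,0,-0.25,0,0,-0.8,-0.3],[0,0,-0.25,0,0,-1,-0.3],[0,0,-0.25,0,0,-1,-0.3],[0,0,-0.25,0,0,-1,-0.3]]]'
python3 look.py s11
```

```text
time: 21.05
tool_pos: [489.3, 98.9, 143.8]
tcp_rot: [-3.141, 0.0, -2.709]
contact_force: [-0.1, 0.6, -1.1]
grip_width: 59.6
time: 22.3
tool_pos: [489.3, 98.9, 194.1]
tcp_rot: [-3.141, 0.0, -1.927]
contact_force: [-0.7, 0.0, 0.7]
grip_width: 59.8
[489.32128198  98.92589838 194.11512197] [-3.14096841e+00  1.37896397e-04 -1.92710456e+00] [-0.65908394  0.00735941  0.73818513] [0.09953782 0.05123688 0.02922618]
```

View pics/s11.png

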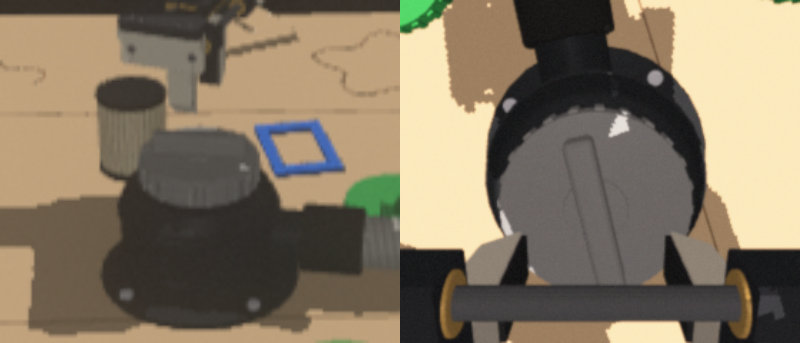

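```bash
for i in 1; do python3 -m inch '[[[0,0,0,0,0,-0.2,-0.3],[0,0,0,0,0,-0.4,-0.3],[0,0,0,0,0,-0.6,-0.3],[0,0,0,0,0,-0.8,-0.3],[0,0,0,0,0,-1,-0.3],[0,0,0,0,0,-1,-0.3],[0,0,0,0,0,-1,-0.3],[0,0,0,0,0,-1,-0.3],[0,0,0,0,0,-1,-0.3],[0,0,0,0,0,-1,-0.3]]]'
python3 -m inch '[[[0,0,0,0,0,-0.2,-0.3],[0,0,0,0,0,-0.4,-0.3],[0,0,0,0,0,-0.6,-0.3],[0,0,0,0,0,-0.8,-0.3],[0,0,0,0,0,-1,-0.3],[0,0,0,0,0,-1,-0.3],[0,0,0,0,0,-1,-0.3],[0,0,0,0,0,-1,-0.3],[0,0,0,0,0,-1,-0.3],[0,0,0,0,0,-1,-0.3]]]'
python3 -m inch '[[[0,0,0,0,0,-0.2,-0.3],[0,0,0,0,0,-0.4,-0.3],[0,0,0,0,0,-0.6,-0.3],[0,0,0,0,0,-0.8,-0.3],[0,0,0,0,0,-1,-0.3],[0,0,0,0,0,-1,-0.3],[0,0,0,0,0,-1,-0.3],[0,0,0,0,0,-1,-0.3],[0,0,0,0,0,-1,-0.3],[0,0,0,0,0,-1,-0.3]]]'; done
python3 look.py s12
```

```text
time: 23.65
tool_pos: [489.2, 98.9, 193.7]
tcp_rot: [3.142, -0.0, -1.139]
contact_force: [0.6, -0.2, 0.3]
grip_width: 60.0
time: 24.9
tool_pos: [489.2, 98.9, 193.7]
tcp_rot: [3.141, -0.0, -0.354]
contact_force: [-0.6, 0.6, 0.5]
grip_width: 59.6
time: 26.15
tool_pos: [489.2, 98.9, 193.7]
tcp_rot: [3.142, 0.0, 0.432]
contact_force: [0.2, -0.2, -0.5]
grip_width: 59.8
[489.18557608  98.93224696 193.68433384] [3.14150752e+00 4.21307902e-05 4.31902188e-01] [ 0.23206827 -0.15147166 -0.5001708 ] [ 0.01638148 -0.09082531 -0.03049557]
```

View pics/s12.png

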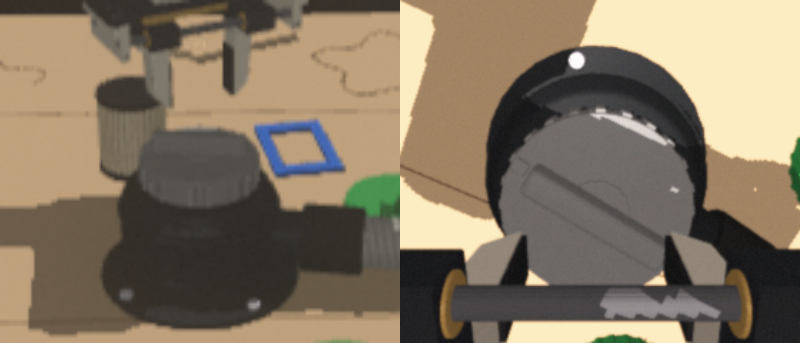

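```bash
python3 -m inch '[[[0,0,0,0,0,-0.2,-0.3],[0,0,0,0,0,-0.45,-0.3],[0,0,0,0,0,-0.45,-0.3],[0,0,0.08,0,0,-0.45,-0.3],[0,0,0.15,0,0,-0.45,-0.3],[0,0,0.2,0,0,-0.45,-0.3],[0,0,0.23,0,0,-0.45,-0.3],[0,0,0.25,0,0,-0.45,-0.3],[0,0,0.25,0,0,-0.45,-0.3],[0,0,0.25,0,0,-0.45,-0.3]]]'
python3 -m inch '[[[0,0,0,0,0,0.12,-0.3],[0,0,0,0,0,0.24,-0.3],[0,0,0,0,0,0.35,-0.3],[0,0,0,0,0,0.45,-0.3],[0,0,0,0,0,0.55,-0.3],[0,0,0,0,0,0.65,-0.3],[0,0,0,0,0,0.75,-0.3],[0,0,0,0,0,0.85,-0.3],[0,0,0,0,0,0.95,-0.3],[0,0,0,0,0,1,-0.3]]]'
python3 look.py s13
```

```text
time: 27.5
tool_pos: [489.4, 98.9, 144.0]
tcp_rot: [3.141, -0.0, 0.786]
contact_force: [-0.3, -0.5, 0.9]
grip_width: 59.5
time: 28.75
tool_pos: [489.3, 98.9, 144.0]
tcp_rot: [3.142, -0.001, -0.001]
contact_force: [-0.2, 0.7, -0.6]
grip_width: 59.8
[489.3200056   98.93183585 143.95091871] [ 3.14151606e+00 -5.04665473e-04 -1.40705624e-03] [-0.16254753  0.70811306 -0.64251723] [-0.01376456 -0.1113988   0.01191719]
```

View pics/s13.png

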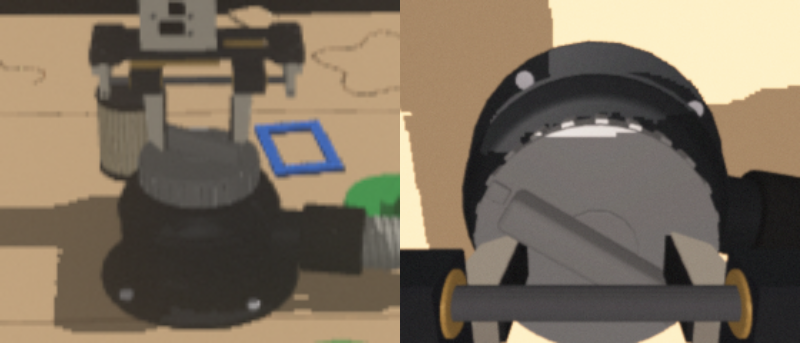

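```bash
python3 -m inch '[[[0,0,0.004,0,0,0.12,-0.3],[0,0,0.004,0,0,0.24,-0.3],[0,0,0.004,0,0,0.35,-0.3],[0,0,0.004,0,0,0.45,-0.3],[0,0,0.004,0,0,0.55,-0.3],[0,0,0.004,0,0,0.65,-0.3],[0,0,0.004,0,0,0.75,-0.3],[0,0,0.004,0,0,0.85,-0.3],[0,0,0.004,0,0,0.95,-0.3],[0,0,0.004,0,0,1,-0.3]]]'; python3 -c "
from plant import bot
print(bot.get_obs()['moment'])"
python3 -m inch '[[[0,0,0,0,0,0.06,-0.3],[0,0,0,0,0,0.12,-0.3],[0,0,0,0,0,0.18,-0.3],[0,0,0,0,0,0.24,-0.3],[0,0,0,0,0,0.3,-0.3],[0,0,0,0,0,0.36,-0.3],[0,0,0,0,0,0.42,-0.3],[0,0,0,0,0,0.48,-0.3],[0,0,0,0,0,0.54,-0.3],[0,0,0,0,0,0.6,-0.3]]]'; python3 -c "
from plant import bot
print(bot.get_obs()['moment'],bot.get_obs()['tcp_rot'])"
```

```text
time: 30.1
tool_pos: [489.3, 99.0, 143.1]
tcp_rot: [-3.141, -0.0, -0.786]
contact_force: [0.3, 1.4, -0.1]
grip_width: 59.6
[-0.05831409 -0.05574072  0.00755175]
time: 31.35
tool_pos: [489.3, 98.9, 143.1]
tcp_rot: [-3.141, -0.0, -1.257]
contact_force: [-0.4, 0.2, -0.6]
grip_width: 59.9
[-0.04952993  0.01362904 -0.02150343] [-3.14112768e+00 -2.61408810e-04 -1.25679615e+00]
```

```bash
python3 -m inch '[[[0,0,0,0,0,0.06,-0.3],[0,0,0,0,0,0.12,-0.3],[0,0,0,0,0,0.18,-0.3],[0,0,0,0,0,0.24,-0.3],[0,0,0,0,0,0.3,-0.3],[0,0,0,0,0,0.36,-0.3],[0,0,0,0,0,0.42,-0.3],[0,0,0,0,0,0.48,-0.3],[0,0,0,0,0,0.54,-0.3],[0,0,0,0,0,0.6,-0.3]]]'; python3 look.py s14
```

```text
time: 32.6
tool_pos: [489.3, 98.9, 143.1]
tcp_rot: [-3.141, 0.0, -1.728]
contact_force: [0.7, 0.1, -0.0]
grip_width: 59.8
[489.33381708  98.92077746 143.14751391] [-3.14105177e+00  2.01470629e-05 -1.72806766e+00] [ 0.70838432  0.10843673 -0.03507962] [0.0123959  0.02234565 0.0467349 ]
```

View pics/s14.png

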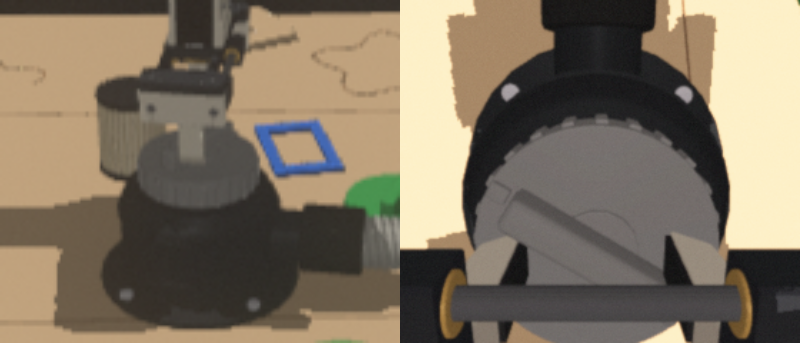

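```bash
python3 -m inch '[[[0,0,0,0,0,0.06,-0.3],[0,0,0,0,0,0.12,-0.3],[0,0,0,0,0,0.18,-0.3],[0,0,0,0,0,0.24,-0.3],[0,0,0,0,0,0.3,-0.3],[0,0,0,0,0,0.36,-0.3],[0,0,0,0,0,0.42,-0.3],[0,0,0,0,0,0.48,-0.3],[0,0,0,0,0,0.54,-0.3],[0,0,0,0,0,0.6,-0.3]]]'; python3 -c "
from plant import bot
print(bot.get_obs()['moment'],bot.get_obs()['tcp_rot'])"
```

```text
time: 33.95
tool_pos: [489.3, 99.2, 143.2]
tcp_rot: [-3.141, -0.0, -2.195]
contact_force: [-0.1, 1.9, 0.6]
grip_width: 59.7
[0.34545102 0.11138346 1.83684397] [-3.14078076e+00 -1.76370767e-04 -2.19462523e+00]
```

The moment about the tool axis jumped to 1.8 N·m, above the 0.6 N·m for hand-tight, so this is the firm stop. Now I back off, lift and check.

```bash
python3 -m inch '[[[0,0,0,0,0,-0.1,-0.3],[0,0,0,0,0,-0.25,-0.3],[0,0,0,0,0,-0.25,-0.3],[0,0,-0.1,0,0,-0.25,-0.3],[0,0,-0.25,0,0,-0.25,-0.3],[0,0,-0.4,0,0,-0.25,-0.3],[0,0,-0.5,0,0,-0.25,-0.3],[0,0,-0.55,0,0,-0.25,-0.3],[0,0,-0.55,0,0,-0.25,-0.3],[0,0,-0.55,0,0,-0.25,-0.3]]]'
python3 - <<'E'
from h import *
import cv2
o=bot.get_obs();print(o['tool_pos'],o['tcp_rot'],o['contact_force'])
w=bot.capture('wrist')[:,:,::-1];a=bot.capture('side')[:,:,::-1]
cv2.imwrite('pics/w15.png',w)
n=lambda a:(255*np.clip(a/150.,0,1)**0.6).astype('uint8')
s0=cv2.imread('pics/side6.png')
cv2.imwrite('pics/c15.png',np.hstack([np.vstack([cv2.resize(n(x[140:220,185:275]),(337,300),interpolation=cv2.INTER_CUBIC) for x in (s0,a)]),np.vstack([cv2.resize(n(w[90:250,175:335]),(450,450),interpolation=cv2.INTER_CUBIC),np.zeros((150,450,3),'uint8')])]))
cv2.imwrite('pics/side15.png',a)
E
```

```text
time: 35.2
tool_pos: [488.7, 98.9, 251.9]
tcp_rot: [3.14, -0.001, -2.003]
contact_force: [-0.1, -0.2, -0.4]
grip_width: 59.6
[488.73354297  98.90200609 251.93518251] [ 3.14009954e+00 -8.89306938e-04 -2.00278909e+00] [-0.11760562 -0.2454613  -0.41359812]
```

View pics/c15.png

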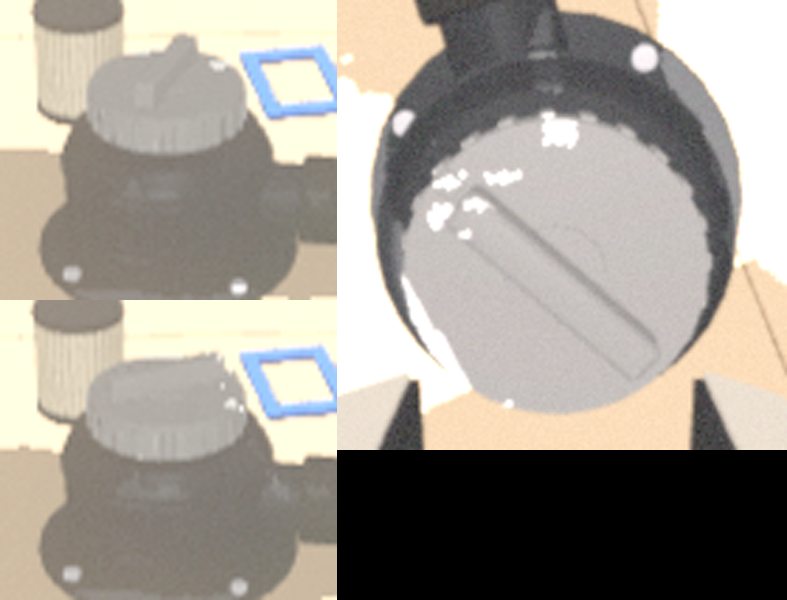

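View pics/side15.png

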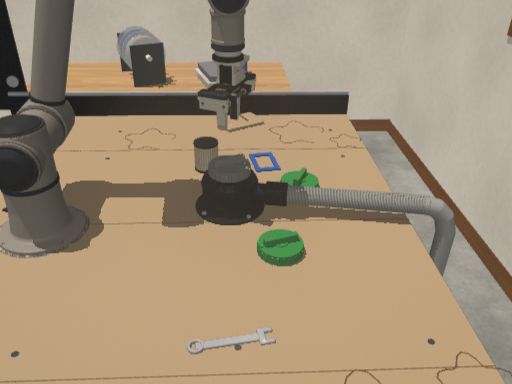

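```bash
python3 - <<'E'
from h import *
import cv2
a,b=[cv2.imread(f'pics/{n}.png',0).astype(np.float32) for n in('side6','side15')]
# lower skirt edge of lid vs dark pot: per-column gradient minimum, subpixel via profile crossing
for im in (a,b):
    r=[]
    for u in range(215,247,4):
        p=cv2.GaussianBlur(im,(3,3),0)[160:188,u-1:u+2].mean(1); g=np.diff(p);k=g.argmin()
        w=-g[max(k-2,0):k+3];r.append(160.5+np.sum(np.arange(max(k-2,0),k+3)[:len(w)]*w)/w.sum())
    print(np.round(r,1))
print(proj('side',[489.2,43,115])-proj('side',[489.2,43,110]))
w=cv2.imread('pics/w15.png')
f=lambda x,y:((x-337)/2.8125+175,y/2.8125+90)
o=bot.get_obs()
P=[atz('wrist',f(x,y),155,o) for x,y in((645,360),(463,207))];print(P,(P[0]+P[1])/2,np.degrees(np.arctan2(*(P[1]-P[0])[1::-1])))
E
```

```text
[177.8 179.4 180.2 180.5 180.5 180.1 179.3 177.9]
[179.6 181.1 182.2 182.1 182.1 181.9 180.9 179.5]
[-0.02130346 -1.64840905]
[array([451.35614045,  81.59206719, 155.        ]), array([526.73676777, 115.22260464, 155.        ])] [489.04645411  98.40733591 155.        ] 24.043703872647875
```

The skirt's lower edge is symmetric, so the lid is level. It has sunk 5.2 mm since the drop, and the pip end is at about +24° (x about +46 mm). The arm is clear, so I hand in.

```bash
python3 -c "
from plant import bot
print(bot.close_job(),bot.get_obs()['time'])"
```

```text
the job is handed in; nothing more can be done
the job is handed in; nothing more can be done
```

The lid is screwed down to its firm stop and the job was handed in at about 35 s of the 67 s allowed; no verdict is reported. I turned it back about 110° with loosely straddling fingers until it sat level. I then turned it forward about 400° in two strokes, keeping the couple even.

**Last checks:**
- **Tightness:** at the stop the moment about the lid's axis rose to 1.8 N m, above the 0.6 N m needed.
- **Height and level:** in the side view the lid's lower edge is even on both sides. The lid sank about 5.2 mm from the dropped height.
- **Centre:** the bar centre measured about (489, 98.4) mm, against a pot axis of about (489, 99).
- **Pip:** it lies about 46 mm to the hose-port side, taken from the bar's angle because glare hid the pip itself in the last picture.
- **Robot and other things:** the fingers are about 110 mm clear of the lid. The cartridge, spanner and bracket look unmoved in the side view.

**Less certain:** I judged the drop only by eye and from the angle turned, not from a measured height. Early in the backward turn there was a side load of about 7 N, which I corrected by shifting the tool. Single wrist-camera position fixes also disagreed by several millimetres, so I averaged them.

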